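Screw the extraction nozzle on until its mouth faces the pointer

ROBOT

A 6-joint arm with a two-finger parallel gripper is mounted at the origin on a cart in front of the work surface, level with it; the furniture and walls round the work are solid. World frame = base frame: x ahead of the robot, y to its left, z up, the work surface at z = 0. Lengths are in mm, angles in rad, forces in N, time in s.
With the tool pointing down it reaches from about 300 to 750 mm from the base axis. Payload 8.5 kg.
Tool frame: the origin (TCP) lies between the finger pads; the fingertips stand 8 mm ahead of it and the grasp point (between the pads) lies 11 mm behind it (robot.tip_extent is the distance from the TCP to the fingertips, in mm); z points along the fingers, y is the line along which they close (so a half turn about z gives the same grasp; the last joint's range is limited). The gripper opens to 88 mm and grips with 3 to 60 N. Pads are 18 mm wide; open, the fingers measure 123 mm over their backs; the gripper's body (75 mm by 187 mm) begins 45 mm behind the grasp point.
Start: joints at [1.092, 0.381, 1.297, -0, 1.464, -0.215], TCP at [143.405, 530.957, 246.748] pointing down, gripper open.
Joint ranges: [-3.11, 3.11], [-0.89, 2.33], [0.22, 2.48], [-1.42, 4.56], [0.17, 2.85], [-2.88, 2.88]. Speed limits (rad/s): [2.39, 2.39, 3.14, 3.14, 3.14, 3.14].

INTERFACE

Orientations are given as a rotation vector (axis times angle).
In Python, from cell import robot gives the robot as it stands. The module is installed in compiled form; this text tells all that it offers.
- The arm moves only by the shell command python3 -m handwheel 'ROWS'. ROWS is JSON, one flat list of numbers, 5 for each row, row after row: the shift along the tool's x, y, z in mm, then the turn about the tool's z in degrees, then the finger opening in mm, from 0 to 88.1. A call has 1 to 12 rows; each row shifts and turns the commanded pose from where the row before left it, along the tool's axes as they then stand; what a row does not reach is not made up. A row lasts 1/10 s, in which the tool goes at most 50 mm and 8.59 degrees, less where a joint would pass 70% of its speed; a pose out of reach is approached as far as the arm can. A call is refused whole if a number of a shift passes 50 or a number of a turn 8.59, either way. A call with a gripper value outside its range is refused whole. The fingers move at their own pace and stop on an object; the grip force is fixed at half the most. Time passes only in rows, so rows that do not move let the fingers close. It gives the time, the measured TCP pose, the force, the opening and the grip force at its end, in the units of the state.
- robot.sense(): the state, without advancing time (a new reading comes with each control period).
- robot.snapshot(name): name is "scene" or "side" or "wrist"; returns a dict with "img" (384x512x3 uint8, red, green, blue), "fx", "fy", "cx", "cy" (pixels), "dist" ([k1, k2, p1, p2, k3] as OpenCV has them; the pictures are not rectified), "R" (3x3) and "t" (3): a world point X has camera coordinates R X + t. Camera axes: x right, y down, z forward; pixel columns grow to the right and rows downward; lengths in mm; the calibration is good to about 2 mm. A picture is of the moment at which its call begins. There is no depth.
- robot.job_done(): hands the job in; it is judged then, once.
Trained networks look in a picture, given as the dict that the camera call returned (one of the last four; its "shot" number tells which), for a name from the list of things; names that differ only in an ending like _2 or _b are one class to them, and where a whole thing is asked for, a point or a joint stands for the part that bears it (a point fixed in the world has none). Each returns a list of dicts, best first, with "confidence" (0 to 1); they miss things now and then, are a little off and sometimes report something else, mostly with a low value. They report only what shows in the picture. A call takes as long as a camera call. They do not tell look-alikes from the thing itself.
- robot.spot_in(picture, query): "bbox" ([centre column, centre row, width, height] as shares, 0 to 1, of the picture: columns of its width, rows of its height, round what is visible of it).
- robot.trace(picture, query): "mask" (384x512 bool, what is visible of it) and "bbox" ([centre column, centre row, width, height] as shares, 0 to 1, of the picture: columns of its width, rows of its height, round what is visible of it).
- robot.landmark_of(picture, query): "xy" ([column, row] as shares, 0 to 1, of the picture: columns of its width, rows of its height: a listed point, or the origin of a listed thing).
The state is a dict: "t": time; "joint_pos": joint angles; "joint_velocities": joint speeds; "tau": joint torques, N m; "position": TCP position; "eef_rot": TCP orientation; "force": force on the tool from outside, world axes, zero at the start; "ft_torque": the same for the moment, N m; "grip_width": finger opening in mm; "finger_force": force on a finger pad.
Only numpy, scipy, OpenCV 4.12 (cv2) and the standard library are available. Lean on these libraries where they do the work, as an engineer would, in place of code of your own. Each camera call takes 0.05 s, during which the arm holds its last target. There are 200 camera calls.

TASK

Fit the grey fume-extraction nozzle onto the threaded stub of the round bench foot and screw it on clockwise (seen from above), pressing only gently, until it is drawn down onto the rubber collar and its mouth points straight along the raised pointer rib of the foot; there is no stop, so end by the direction of the mouth. Let go and leave it standing there, and leave the other things on the bench where they are.

Things in the scene. Friction and masses are not known exactly. Their poses are not given: they have to be found in the camera images.
- nozzle: Loose grey nozzle, about 110 g, upright on its open skirt. Origin: centre of the skirt's lower rim; z up its axis; x to the mouth. Ribbed round skirt, 52 mm outside, 41 mm inside, z 0 to 40 mm. Above it a head to grip, z 40 to 66 mm (top): 30 mm between its flat sides, which face +y and -y, 40 mm long in x, centred on the axis. Flared mouth duct: x 20 to 47 mm, z 41 to 63 mm, up to 45 mm wide.
- mouth (a point): Middle of the nozzle's mouth opening, 47 mm from its axis along its +x, 52 mm above its rim; axes as the nozzle's.
- pins (a point): On the nozzle's axis 8 mm above its rim, level with two 4 mm steel pins inside the skirt, pointing inward from +x and -x to 16 mm from the axis; they run under the stub's thread ridges. From a gap the nozzle turns clockwise freely some 45 degrees, then the pins draw it down on the collar, drag up to 0.25 N m; let go it stays. With the mouth on the pointer the rim is 2.5 to 5 mm below the collar's free top.
- spigot: Foot fixed to the bench. Origin: centre of its underside on the bench; z up the stub's axis; x along the pointer. Dark steel disc, 116 mm wide, 8 mm thick, with three screw heads and the pointer rib. On it a stub whose height is adjustable: top 47 to 63 mm above the bench, unknown, not in the readings. One gap of its thread lies 88 to 112 degrees anticlockwise (from above) of the pointer, the other opposite.
- pointer_tip (a point): Outer end of the raised light metal pointer rib (22 x 5 mm, 4.5 mm high), 54 mm from the foot's axis along its +x, 12.5 mm above the bench; axes as the foot's. A good start is the mouth 135 to 140 degrees anticlockwise of it: whether the pins meet a ridge or a gap there, turning clockwise under light push leads them under the next ridge. 30 degrees beyond the pointer it may bind or run out.
- stub_foot (a point): Where the stub leaves the foot. Stub 29 mm wide, its top 6 mm tapering to 22 mm. Two right-handed ridges, 38 mm over them, 3 mm thick, lead 24 mm, each running down clockwise over 140 degrees from 10.5 mm under the stub's top; two 40 degree gaps pass the pins straight down. Round it a 53 mm rubber collar, free top 25 mm under the stub's top, springy: 1.2 N preload, 0.8 N/mm, travel 6.5 mm, then hard.
- phone_board: Opened phone, dark, 68 x 161 x 8 mm, lying flat; bystander, origin under its middle.
- screw_dish: Round steel dish of small screws, 70 mm in diameter, 16 mm high; bystander.
- flux_tin: Low round tin, 39 mm in diameter, 28 mm high; bystander.
- dropper_bottle: Small amber dropper bottle, 26 mm in diameter, 67 mm high; bystander.
- solder_spool: Spool of solder wire lying flat, 47 mm in diameter, 29 mm high; bystander.
There are look-alikes about, which are no part of the job. What is meant by the nozzle is not green or orange, and is the smaller of those in its own colour.

How it is judged (in metres and radians):
On the way, in this order (a step that is already met when the one before it is completed fails the run):
1. the nozzle is lifted clear of the bench (height (world z) of nozzle above 0.03 m), for 0.1 s.
2. the nozzle is on the stub, its skirt over the stub (horizontal distance between nozzle and spigot below 0.004 m and angle between nozzle's own z axis and vertical below 0.09 rad and z of nozzle in the frame of spigot below 0.044 m), for 0.1 s.
At the end, for the whole second after the job is handed in: The nozzle is screwed on, let go and at rest: axis within 4 mm of the stub's and 5 degrees of upright, drawn down on the collar (over 4 N of contact with stub and collar; its weight alone gives 1.5), middle of the mouth within 6 mm (7 degrees) of the pointer's line, on its side (horizontal distance between nozzle and spigot below 0.004 m and angle between nozzle's own z axis and vertical below 0.09 rad and contact force between nozzle and spigot above 4 N and x of mouth in the frame of spigot above 0.03 m and y of mouth in the frame of spigot between -0.006 and 0.006 m and linear speed of nozzle below 0.01 m/s and contact force between nozzle and the fingers below 0.1 N); the robot touches nothing.
It fails at once if the nozzle is forced against the foot, its stub or collar with more than 22 N (contact force between nozzle and spigot above 22 N).
It fails at once if another thing on the bench is moved by more than 20 mm (distance of any of phone_board, screw_dish, flux_tin, dropper_bottle, solder_spool from where it was at the start of the episode above 0.02 m).
It also fails if it takes over 66 s, if anything falls off the work surface, if the arm or the gripper's body presses on something with over 40 N, if the wrist force passes 120 N, or if a joint passes its speed limit or range.

## Working session

There is one attempt and no reset: what is moved stays moved. The work goes in short steps, Python scripts to look and compute and a shell command to move; the robot and the scene stay as the last step left them, time stands still between calls to the robot, and variables do not carry over. Pictures are saved under pics/ and viewed, at most 10 in all, crops included, and the job is handed in when it is done.

```bash
mkdir -p pics
cat > h.py <<'E'
import numpy as np, cv2
from cell import robot
def K(p): return np.array([[p['fx'],0,p['cx']],[0,p['fy'],p['cy']],[0,0,1.]])
def ray(p,uv):
    n=cv2.undistortPoints(np.array([[uv]],float),K(p),np.array(p['dist'],float))[0,0]
    R=np.array(p['R']);t=np.array(p['t']);return -R.T@t, R.T@np.array([n[0],n[1],1])
def at(p,uv,z):
    o,d=ray(p,uv);return o+d*(z-o[2])/d[2]
def proj(p,X):
    r=cv2.Rodrigues(np.array(p['R'],float))[0]
    return cv2.projectPoints(np.array(X,float).reshape(-1,1,3),r,np.array(p['t'],float),K(p),np.array(p['dist'],float))[0][:,0]
def save(p,n,box=None,s=1):
    im=p['img'][...,::-1]
    if box: im=im[box[1]:box[3],box[0]:box[2]]
    cv2.imwrite('pics/'+n,cv2.resize(im,None,fx=s,fy=s,interpolation=cv2.INTER_CUBIC))
def tri(a,ua,b,ub):
    o1,d1=ray(a,ua);o2,d2=ray(b,ub)
    s=np.linalg.lstsq(np.c_[d1,-d2],o2-o1,rcond=None)[0]
    p,q=o1+s[0]*d1,o2+s[1]*d2
    return (p+q)/2,np.linalg.norm(p-q)
WH=np.array([512,384])
E
python3 - <<'E'
from h import *
np.set_printoptions(precision=1,suppress=True)
P={n:robot.snapshot(n) for n in('scene','side','wrist')}
cv2.imwrite('pics/a.png',np.vstack([cv2.resize(np.hstack([P['scene']['img'],P['side']['img']]),(800,300)),np.pad(cv2.resize(P['wrist']['img'],(400,300)),((0,0),(0,400),(0,0)))])[...,::-1])
for n,p in P.items():
    print(n,-np.array(p['R']).T@p['t'])
    for q in('nozzle','mouth','spigot','pointer_tip','stub_foot'):
        print(q,[(np.array(r['xy'])*WH,round(r['confidence'],2)) for r in robot.landmark_of(p,q)])
s=robot.sense();print(s['position'],s['eef_rot'],s['force'])
E
```

```text
scene [-348.7 -387.4  750.7]
nozzle [(array([265.7, 215. ]), 0.93), (array([199.1, 177.5]), 0.93), (array([226.8, 192.3]), 0.89), (array([146.6, 172.2]), 0.73), (array([346.2, 272.8]), 0.42)]
mouth [(array([158.2, 147.5]), 0.84), (array([241.1, 181.3]), 0.72), (array([186.3, 166.3]), 0.62), (array([289.4, 183. ]), 0.55)]
spigot [(array([328. , 229.8]), 0.74), (array([226.1, 193.7]), 0.62)]
pointer_tip [(array([319.4, 233.9]), 0.8)]
stub_foot []
side [ 555.7 1112.2  642.4]
nozzle [(array([263. , 204.2]), 0.91), (array([276. , 313.2]), 0.71), (array([251.5, 232.4]), 0.63), (array([247.5, 259.5]), 0.55), (array([249.2, 229.2]), 0.39)]
mouth [(array([265.1, 247.8]), 0.91), (array([262.4, 263.9]), 0.69), (array([241.9, 177.2]), 0.59), (array([245.6, 205.6]), 0.57)]
spigot [(array([242.8, 176.8]), 0.61)]
pointer_tip [(array([261.2, 174.8]), 0.7)]
stub_foot [(array([248.6, 175. ]), 0.55)]
wrist [ 63.8 552.5 384.7]
nozzle [(array([313.1, 377.3]), 0.62)]
mouth []
spigot []
pointer_tip []
stub_foot []
[143.4 531.  246.7] [-0.4 -3.1  0. ] [-0.6  1.1 -0.1]
```

View pics/a.png

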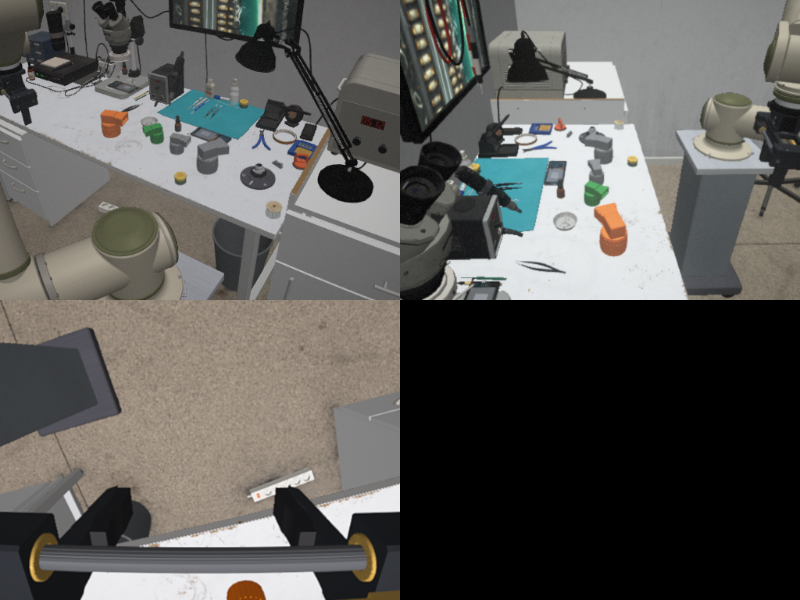

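Picture: candidates in the scene camera are the orange one (146,160), green (196,170), small grey (226,186), large grey (271,200) and an orange one on the right (385,200). The foot is at (328,228). By its description the nozzle is the small grey one at (226,186). I'll check that in a close crop.

Run:
```python
from h import *
np.set_printoptions(precision=1,suppress=True)
a=robot.snapshot('scene');b=robot.snapshot('side')
A=a['img'][150:250,150:360];B=b['img'][150:250,190:330]
cv2.imwrite('pics/b.png',np.hstack([cv2.resize(A,None,fx=2.25,fy=3*.75,interpolation=2),cv2.resize(B,None,fx=2.25,fy=2.25,interpolation=2)])[...,::-1])
for uv in [(265.7,215),(226.8,192.3),(328,229.8)]: print('sc',at(a,uv,0))
for uv in [(251.5,232.4),(263,204.2),(242.8,176.8)]: print('si',at(b,uv,0))
print('ptip',at(a,(319.4,233.9),12.5),at(b,(261.2,174.8),12.5))
print('mouth',at(a,(241.1,181.3),52),at(b,(245.6,205.6),52),at(a,(289.4,183),52),at(b,(241.9,177.2),52))
for p in(a,b):
  for q in('nozzle','spigot'):
    for r in robot.trace(p,q): print(q,np.array(r['bbox'])*[512,384,512,384],round(r['confidence'],2))
for q in ('phone_board','screw_dish','flux_tin','dropper_bottle','solder_spool'):
  for p in (a,b): print(q,[at(p,np.array(r['xy'])*WH,0) for r in robot.landmark_of(p,q)][:2])
```

```text
sc [492.7  90.5   0. ]
sc [525.3 236.4   0. ]
sc [522.1 -75.5   0. ]
si [520.1 233.7   0. ]
si [481.1  92.9   0. ]
si [538.7 -79.9  -0. ]
ptip [482.  -68.9  12.5] [478.  -69.7  12.5]
mouth [528.1 189.4  52. ] [534.9 181.7  52. ] [589.5  73.8  52. ] [542.9  19.1  52. ]
nozzle [271.2 201.3  38.8  50.2] 0.87
nozzle [147.  156.2  33.8  35.1] 0.87
nozzle [195.6 171.7  27.   26.6] 0.59
nozzle [329.9 224.1  48.6  35.1] 0.29
spigot [330.4 225.9  45.2  32.5] 0.78
nozzle [271.  293.8  43.6  65.9] 0.95
nozzle [251.8 250.4  31.7  32. ] 0.76
nozzle [250.1 221.5  20.1  33.5] 0.69
nozzle [254.2 188.3  35.1  44. ] 0.6
spigot [244.6 173.5  32.5  21.8] 0.49
phone_board [array([659.9, 190.8,   0. ]), array([646.6, 322. ,   0. ])]
phone_board [array([653.5, 183.7,   0. ])]
screw_dish [array([605.1, 436. ,   0. ])]
screw_dish [array([618.5, 438.2,   0. ])]
flux_tin [array([383. , 125.6,   0. ])]
flux_tin [array([380.2, 105.9,   0. ])]
dropper_bottle [array([636.4, 306.1,   0. ])]
dropper_bottle [array([630.1, 298.9,   0. ])]
solder_spool [array([ 415.8, -176.1,    0. ]), array([385.5, 133.6,   0. ])]
solder_spool [array([ 413. , -185.1,    0. ])]
```

View pics/b.png

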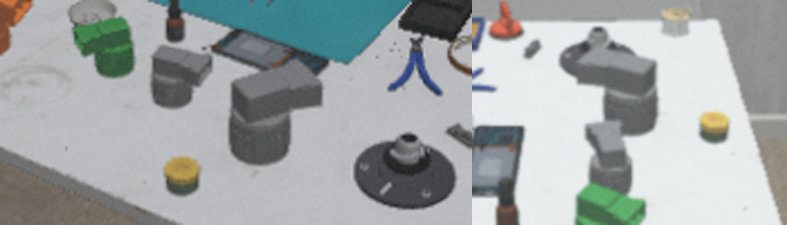

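Small grey nozzle confirmed: crop (175,75), next to the larger grey one at (262,110). The pointer rib shows on the foot at crop (388,187). Next I'll work out the move to the nozzle.

```bash
cat >> h.py <<'E'
from scipy.spatial.transform import Rotation as Ro
def st():
    s=robot.sense();R=Ro.from_rotvec(s['eef_rot']).as_matrix();return s,np.array(s['position']),R,np.degrees(np.arctan2(R[1,0],R[0,0]))
def plan(X,yaw):
    "turn first (deg about tool z), then shift in turned tool axes"
    s,p,R,y=st();turn=(y-yaw+180)%360-180
    R2=R@Ro.from_euler('z',turn,degrees=True).as_matrix()
    print('t',s['t'],'pos',p.round(1),'yaw',y.round(2),'turn',turn.round(2),'shift',(R2.T@(np.array(X)-p)).round(2),'tilt',np.degrees(np.arccos(-R[2,2])).round(2),'F',np.round(s['force'],1),'q6',round(s['joint_pos'][5],2))
E
python3 - <<'E'
from h import *
p=robot.snapshot('wrist');s,pos,R,y=st()
print('cam axis in tool',R.T@np.array(p['R'])[2],'TCP px',proj(p,pos),'120mm ahead',proj(p,pos+R[:,2]*120), 'f',p['fx'])
plan([522,235,230],100)
E
```

```text
cam axis in tool [-3.14278892e-01 -3.30816510e-04  9.49330642e-01] TCP px [[259.36764545 266.23277591]] 120mm ahead [[259.39265657 187.05350927]] f 342.80642092707456
t 1.75 pos [143.4 531.  246.8] yaw 164.89 turn 64.89 shift [-357.2   321.43   16.74] tilt 0.0 F [ 0.3 -0.6  0.3] q6 -0.22
```

```bash
python3 -m handwheel '[0,0,0,8.1,88, 0,0,0,8.1,88, 0,0,0,8.1,88, 0,0,0,8.1,88, 0,0,0,8.1,88, 0,0,0,8.1,88, 0,0,0,8.1,88, 0,0,0,8.1,88]'; python3 -m handwheel '[-30,27,1,0,88, -30,27,1,0,88, -30,27,1,0,88, -30,27,1,0,88, -30,27,1,0,88, -30,27,1,0,88, -30,27,1,0,88, -30,27,1,0,88, -30,27,2,0,88, -30,27,2,0,88, -30,27,2,0,88, -30,27,2,0,88]'
python3 - <<'E'
from h import *
np.set_printoptions(precision=1,suppress=True)
p=robot.snapshot('wrist');save(p,'c.png');plan([522,235,230],100)
for q,z in(('nozzle',0),('mouth',52),('pins',8)):
    print(q,[(np.array(r['xy'])*WH,at(p,np.array(r['xy'])*WH,z),round(r['confidence'],2)) for r in robot.landmark_of(p,q)])
E
```

```text
t: 2.55
position: [143.4, 530.9, 246.7]
eef_rot: [-2.025, -2.402, 0.0]
force: [-0.3, 0.5, -0.7]
grip_width: 87.8
finger_force: 0.0
t: 3.75
position: [526.6, 232.0, 230.7]
eef_rot: [2.018, 2.408, 0.0]
force: [-0.1, 0.6, 0.1]
grip_width: 87.9
finger_force: 0.0
t 3.8 pos [530.6 228.5 229.8] yaw 99.86 turn -0.14 shift [ 8.  -7.4 -0.2] tilt 0.12 F [ 1.3 -3.8 -0.6] q6 0.03
nozzle [(array([212.3, 261.9]), array([492.2,  91.9,   0. ]), 0.84), (array([289.6,  58.7]), array([538.6, 337.1,   0. ]), 0.82), (array([254.4, 152.4]), array([519.9, 235. ,   0. ]), 0.58)]
mouth [(array([254.8,  13.5]), array([498.6, 364.6,  52. ]), 0.81), (array([250.4, 210.7]), array([524.9, 187.2,  52. ]), 0.56)]
pins [(array([209.9, 266.3]), array([490.6,  90.2,   8. ]), 0.81), (array([291.1,  59.6]), array([539.7, 336. ,   8. ]), 0.7)]
```

View pics/c.png

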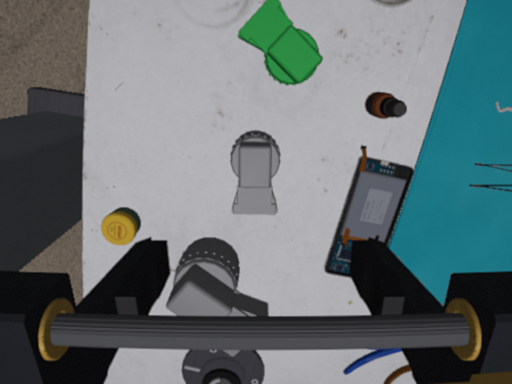

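Wrist view: nozzle at (255,165) with its mouth at (255,213), pointing down in the image. The big grey look-alike is at (208,285) and the foot's edge at the bottom (222,365). Before grasping I'll fly over the foot to measure it closely.

Run:
```python
from h import *
np.set_printoptions(precision=1,suppress=True)
a=robot.snapshot('scene');b=robot.snapshot('side')
print('lampbase',tri(a,(442,230),b,(243,122)),'lamphead',tri(a,(328,65),b,(163,60)))
p=robot.snapshot('wrist')
for uv,z in(((240,142),66),((270,142),66),((233,213),63),((277,213),63)): print(at(p,uv,z))
plan([530,-85,230],100)
```

```text
lampbase (array([ 536.1, -341.2,   97.5]), np.float64(7.376660494244915)) lamphead (array([732.5,  41.1, 377.2]), np.float64(59.26202670153937))
[502.1 257.9  66. ]
[528.5 262.6  66. ]
[506.3 188.2  63. ]
[548.  195.7  63. ]
t 4.1 pos [524.5 234.1 231. ] yaw 100.17 turn 0.17 shift [-315.2  -50.     1. ] tilt 0.01 F [-0.6 -0.3  0.4] q6 0.04
```

```bash
python3 -m handwheel '[-35,-5.5,0,0,88, -35,-5.5,0,0,88, -35,-5.5,0,0,88, -35,-5.5,0,0,88, -35,-5.5,0,0,88, -35,-5.5,0,0,88, -35,-5.5,0,0,88, -35,-5.5,0,0,88, -35,-6,0,0,88, 0,0,0,0,88, 0,0,0,0,88]'
python3 - <<'E'
from h import *
np.set_printoptions(precision=1,suppress=True)
p=robot.snapshot('wrist');save(p,'d.png',(100,60,420,300),2.5);plan([530,-85,230],100)
for q,z in(('spigot',0),('pointer_tip',12.5),('stub_foot',8)):
    print(q,[(np.array(r['xy'])*WH,at(p,np.array(r['xy'])*WH,z),round(r['confidence'],2)) for r in robot.landmark_of(p,q)])
np.savez('foot.npz',**{k:np.array(v) for k,v in p.items()})
E
```

```text
t: 5.2
position: [531.1, -84.9, 230.9]
eef_rot: [-2.018, -2.408, -0.001]
force: [-0.9, 0.2, -0.0]
grip_width: 87.9
finger_force: 0.0
t 5.25 pos [531.2 -84.3 230.9] yaw 100.15 turn 0.15 shift [-0.5 -1.3  0.9] tilt 0.02 F [ 0.1  0.7 -0.2] q6 -0.55
spigot [(array([257.6, 146.6]), array([526.8, -74.9,   0. ]), 0.8)]
pointer_tip [(array([214. , 135.3]), array([479.5, -68.6,  12.5]), 0.83)]
stub_foot [(array([256.3, 148.9]), array([525.6, -76.1,   8. ]), 0.56)]
```

View pics/d.png

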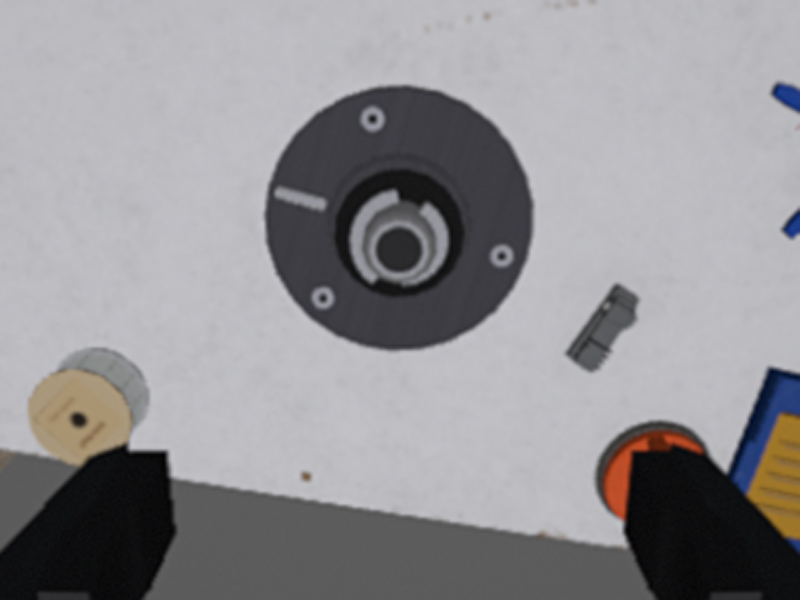

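The foot fills the crop: disc centre (399,218), pointer rib from (276,193) to (326,204), stub top centre (399,247). I'll fit the disc and rib.

Run:
```python
from h import *
from scipy.optimize import least_squares
np.set_printoptions(precision=2,suppress=True)
p=np.load('foot.npz');im=p['img'];g=cv2.cvtColor(im,cv2.COLOR_RGB2GRAY)
m=(g<110).astype(np.uint8)
m=cv2.morphologyEx(m,cv2.MORPH_CLOSE,np.ones((3,3)))
cs,_=cv2.findContours(m,cv2.RETR_EXTERNAL,cv2.CHAIN_APPROX_NONE)
c=[c for c in cs if cv2.pointPolygonTest(c,(259.,140.),False)>0][0][:,0].astype(float)
W=np.array([at(p,u,8)[:2] for u in c])
f=least_squares(lambda v:np.hypot(*(W-v[:2]).T)-v[2],[527,-75,58],loss='soft_l1')
print('disc',len(c),f.x,np.abs(f.fun).mean());C=f.x[:2]
# rib pixels
x0,y0=206,132;sub=g[y0:146,x0:234].astype(float)
ys,xs=np.nonzero(sub>130);w=sub[ys,xs]-100
Q=np.array([at(p,(x+x0,y+y0),12.5)[:2] for x,y in zip(xs,ys)])
r=np.hypot(*(Q-C).T);k=(r>30)&(r<55.5);Q=Q[k];w=w[k]
cen=np.average(Q,axis=0,weights=w);ev=np.linalg.eigh(np.cov(Q.T,aweights=w))[1][:,1]
d=cen-C;print('rib n',k.sum(),'cen',cen,'r',np.hypot(*d),'ang from centre',np.degrees(np.arctan2(d[1],d[0])),'axis',np.degrees(np.arctan2(ev[1],ev[0])), 'ext',(Q@ev).ptp() if hasattr(Q,'ptp') else np.ptp(Q@ev))
# stub top
u=(100+399/2.5,60+247/2.5)
for z in(45,50,55,60,65): print(z,at(p,u,z)[:2])
```

```text
disc 298 [528.64 -75.81  56.59] 0.25960552439326534
rib n 68 cen [486.16 -71.48] r 42.70282407265717 ang from centre 174.18380274711248 axis 174.76196130831966 ext 20.480439614214617
45 [529.48 -77.71]
50 [529.27 -76.58]
55 [529.07 -75.44]
60 [528.87 -74.3 ]
65 [528.67 -73.17]
```

```bash
python3 -m handwheel '[35,5.5,0,0,88, 35,5.5,0,0,88, 35,5.5,0,0,88, 35,5.5,0,0,88, 35,5.5,0,0,88, 35,5.5,0,0,88, 35,5.5,0,0,88, 35,5.5,20,0,88, 35,5.5,30,0,88, 0,0,30,0,88, 0,0,0,0,88, 0,0,0,0,88]'
python3 - <<'E'
from h import *
np.set_printoptions(precision=1,suppress=True)
p=robot.snapshot('wrist');save(p,'e.png',(150,90,370,255),3.6);plan([520,237,150],100)
for q,z in(('nozzle',0),('mouth',52)):
    print(q,[(np.array(r['xy'])*WH,at(p,np.array(r['xy'])*WH,z),round(r['confidence'],2)) for r in robot.landmark_of(p,q)])
np.savez('noz.npz',**{k:np.array(v) for k,v in p.items()})
E
```

```text
t: 6.6
position: [524.9, 233.5, 151.5]
eef_rot: [2.017, 2.409, -0.0]
force: [0.8, 0.2, 0.4]
grip_width: 88.1
finger_force: 0.0
t 6.65 pos [525.5 233.3 152.3] yaw 100.09 turn 0.09 shift [ 4.6 -4.7  2.3] tilt 0.12 F [0.1 0.4 0.5] q6 0.04
nozzle [(array([254.9, 171.4]), array([519.8, 236.6,   0. ]), 0.89), (array([299.1,  57.5]), array([538.4, 335.7,   0. ]), 0.79), (array([202.4, 302.8]), array([490.9,  92.1,   0. ]), 0.66)]
mouth [(array([254.3, 252. ]), array([528.7, 186.5,  52. ]), 0.76)]
```

View pics/e.png

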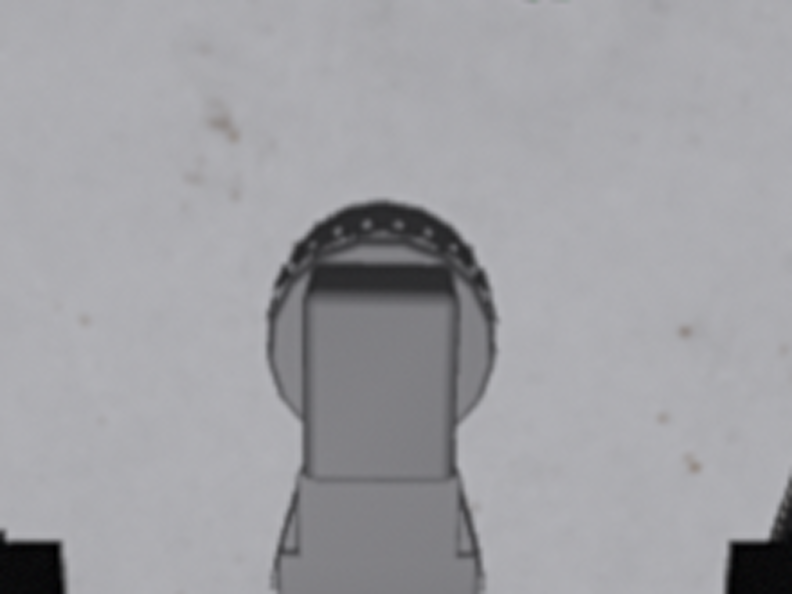

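The close view shows the head top with corners at about (308,293), (456,293), (455,478) and (305,478), and the mouth pointing down in the image.

Run:
```python
from h import *
np.set_printoptions(precision=1,suppress=True)
p=np.load('noz.npz')
W=np.array([at(p,(150+x/3.6,90+y/3.6),66)[:2] for x,y in((306,293),(456,293),(455,478),(305,478))])
print(W,W.mean(0));d=W[2]+W[3]-W[0]-W[1];print(np.degrees(np.arctan2(d[1],d[0])),np.hypot(*d)/2,np.hypot(*(W[1]-W[0])))
plan([*W.mean(0),44],np.degrees(np.arctan2(d[1],d[0]))+180)
```

```text
[[504.3 252. ]
 [532.1 257. ]
 [539.1 219.8]
 [509.9 214.6]] [521.3 235.9]
-80.40502189495737 37.788524953616815 28.17121174899904
t 6.75 pos [525.7 232.9 152.6] yaw 100.05 turn 0.45 shift [  3.6  -4.2 108.6] tilt 0.18 F [-0.4 -0.2 -0.3] q6 0.04
```

```bash
python3 -m handwheel '[3.6,-4,20,0.3,88, 0,0,20,0,88, 0,0,20,0,88, 0,0,20,0,88, 0,0,12,0,88, 0,0,8,0,88, 0,0,0,0,88, 0,0,0,0,88]'
python3 - <<'E'
from h import *
for i in range(3): plan([521.3,235.9,51],99.6); robot.snapshot('side')
E
```

```text
t: 7.55
position: [520.9, 236.0, 51.6]
eef_rot: [2.024, 2.402, 0.002]
force: [0.0, 0.9, -0.0]
grip_width: 87.9
finger_force: 0.0
t 7.55 pos [520.9 236.   51.6] yaw 99.78 turn 0.18 shift [-0.22  0.39  0.57] tilt 0.08 F [ 0.   0.9 -0. ] q6 0.05
t 7.6 pos [520.9 236.1  51.7] yaw 99.78 turn 0.18 shift [-0.25  0.38  0.65] tilt 0.09 F [-0.7 -0.9 -1.1] q6 0.05
t 7.65 pos [520.8 236.1  51.6] yaw 99.78 turn 0.18 shift [-0.3   0.41  0.64] tilt 0.09 F [-0.3  0.1  1. ] q6 0.05
```

```bash
python3 -m handwheel '[0,0,0,0,20, 0,0,0,0,20, 0,0,0,0,20, 0,0,0,0,20, 0,0,0,0,20, 0,0,0,0,20, 0,0,0,0,20, 0,0,0,0,20]';python3 -m handwheel '[0,0,-10,0,20, 0,0,-20,0,20, 0,0,-25,0,20, 0,0,-25,0,20, 0,0,-30,0,20, 0,0,0,0,20, 0,0,0,0,20]'
python3 - <<'E'
from h import *
p=robot.snapshot('wrist');a=robot.snapshot('side')
cv2.imwrite('pics/f.png',np.hstack([p['img'],cv2.resize(a['img'][130:280,180:380],(288,216))] if 0 else [cv2.resize(p['img'],(400,300)),cv2.resize(a['img'][130:280,180:380],(400,300))])[...,::-1])
plan([528.7,-75.8,170],174.5+137-180)
E
```

```text
t: 8.5
position: [520.4, 236.0, 50.7]
eef_rot: [2.024, 2.403, 0.0]
force: [-0.3, 0.4, 0.4]
grip_width: 30.2
finger_force: 30.0
t: 9.2
position: [520.2, 236.0, 161.0]
eef_rot: [2.024, 2.403, 0.001]
force: [-0.1, 0.3, -1.4]
grip_width: 30.2
finger_force: 30.0
t 9.3 pos [519.8 235.8 159.7] yaw 99.78 turn -31.72 shift [-239.32 -199.82  -10.17] tilt 0.13 F [ 0.5  0.5 -0.3] q6 0.05
```

View pics/f.png

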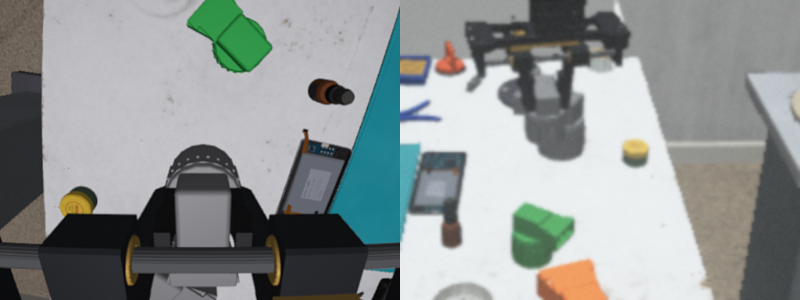

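Nozzle is held upright between the pads, midline at (203,235) in the left panel. Now moving over the foot.

```bash
python3 -m handwheel '[0,0,0,-8,20, 0,0,0,-8,20, 0,0,0,-8,20, 0,0,0,-7.7,20, -30,-25,0,0,20, -30,-25,0,0,20, -30,-25,0,0,20, -30,-25,0,0,20, -30,-25,0,0,20, -30,-25,0,0,20, -30,-25,0,0,20, -29,-25,0,0,20]';python3 -m handwheel '[0,0,10,0,20, 0,0,15,0,20, 0,0,10,0,20, 0,0,0,0,20, 0,0,0,0,20]'
python3 - <<'E'
from h import *
plan([528.7,-75.8,51+66],131.5)
a=robot.snapshot('scene');b=robot.snapshot('side')
cv2.imwrite('pics/g.png',np.hstack([cv2.resize(x,(400,400),interpolation=2) for x in(a['img'][150:250,280:380],b['img'][105:205,195:295])])[...,::-1])
s,pos,R,y=st()
for p in(a,b): print(proj(p,[[528.7,-75.8,55],[528.7,-75.8,8],[pos[0],pos[1],pos[2]-50.7],[pos[0],pos[1],pos[2]-10]]).round(1).tolist())
E
```

```text
t: 10.5
position: [528.3, -77.0, 159.6]
eef_rot: [-1.29, -2.862, 0.0]
force: [0.6, -0.4, -0.4]
grip_width: 29.9
finger_force: 30.0
t: 11.0
position: [528.9, -74.9, 125.6]
eef_rot: [-1.289, -2.864, 0.0]
force: [-0.7, 0.1, -1.2]
grip_width: 29.9
finger_force: 30.0
t 11.0 pos [528.9 -74.9 125.6] yaw 131.53 turn 0.03 shift [-0.54 -0.68  8.57] tilt 0.04 F [-0.7  0.1 -1.2] q6 -1.09
[[331.3, 211.3], [329.4, 226.0], [331.9, 204.5], [333.5, 190.8]]
[[245.9, 162.5], [245.8, 175.2], [245.8, 156.9], [245.8, 145.4]]
```

View pics/g.png

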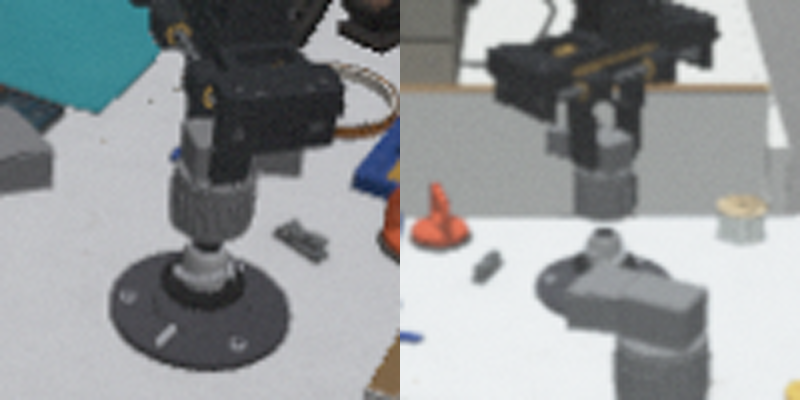

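Scene panel: skirt centred at column 213 above the stub (206). Side panel: both at about 605. They are aligned to within about 1 mm, so I'll descend gently.

```bash
python3 -m handwheel '[-0.2,-0.4,4,0,20, 0,0,4,0,20, 0,0,3,0,20, 0,0,3,0,20, 0,0,3,0,20, 0,0,3,0,20, 0,0,0,0,20]'
cat > f.py <<'E'
from h import *
S=[]
for i in range(4):
    S.append(robot.sense()); robot.snapshot('side')
m=lambda k:np.mean([s[k] for s in S],0)
y=st()[3]
print('t',S[-1]['t'],'pos',m('position').round(2),'rim',round(m('position')[2]-50.7,1),'F',m('force').round(2),'T',m('ft_torque').round(2),'yaw',y.round(2),'mouth-ptr',((y+180-174.5)%360).round(1),'tilt',np.degrees(np.arccos(-st()[2][2,2])).round(2))
E
python3 f.py
```

```text
t: 11.8
position: [528.6, -75.9, 105.3]
eef_rot: [-1.29, -2.864, 0.0]
force: [-0.6, -0.2, -1.6]
grip_width: 29.4
finger_force: 30.0
t 11.95 pos [528.68 -75.92 105.61] rim 54.9 F [ 0.33 -0.12 -1.62] T [-0.05  0.01  0.01] yaw 131.49 mouth-ptr 137.0 tilt 0.01
```

```bash
python3 -m handwheel '[0,0,1.5,0,20, 0,0,1.5,0,20, 0,0,1.5,0,20, 0,0,1.5,0,20, 0,0,0,0,20]'; python3 f.py
```

```text
t: 12.5
position: [528.6, -75.9, 99.5]
eef_rot: [-1.291, -2.864, 0.0]
force: [0.6, -0.5, -0.6]
grip_width: 30.2
finger_force: 30.0
t 12.65 pos [528.69 -75.92  99.66] rim 49.0 F [ 0.67 -0.07 -0.94] T [-0.03  0.03  0.01] yaw 131.49 mouth-ptr 137.0 tilt 0.01
```

```bash
python3 -m handwheel '[0,0,1.5,0,20, 0,0,1.5,0,20, 0,0,1,0,20, 0,0,0,0,20]'; python3 f.py
```

```text
t: 13.1
position: [528.6, -75.9, 95.6]
eef_rot: [-1.29, -2.864, 0.0]
force: [-0.4, -0.3, -1.0]
grip_width: 29.5
finger_force: 30.0
t 13.25 pos [528.69 -75.92  95.68] rim 45.0 F [-0.16  0.14 -0.96] T [-0.04  0.02  0.  ] yaw 131.48 mouth-ptr 137.0 tilt 0.0
```

```bash
python3 -m handwheel '[0,0,1.5,0,20, 0,0,1.5,0,20, 0,0,1.5,0,20, 0,0,1,0,20, 0,0,0,0,20]'; python3 f.py
```

```text
t: 13.8
position: [528.6, -75.9, 90.1]
eef_rot: [-1.291, -2.864, 0.0]
force: [0.3, 0.7, -1.7]
grip_width: 29.8
finger_force: 30.0
t 13.95 pos [528.69 -75.92  90.19] rim 39.5 F [-0.28  0.32 -1.21] T [-0.05  0.03 -0.01] yaw 131.49 mouth-ptr 137.0 tilt 0.01
```

```bash
python3 -m handwheel '[0,0,1,0,20, 0,0,1,0,20, 0,0,0,0,20]'; python3 f.py
```

```text
t: 14.3
position: [528.6, -75.9, 88.1]
eef_rot: [-1.291, -2.864, -0.0]
force: [0.1, 0.2, -1.6]
grip_width: 29.6
finger_force: 30.0
t 14.45 pos [528.69 -75.91  88.18] rim 37.5 F [-0.32 -0.45 -1.38] T [-0.05  0.03 -0.  ] yaw 131.48 mouth-ptr 137.0 tilt 0.0
```

```bash
python3 -m handwheel '[0,0,1,0,20, 0,0,1,0,20, 0,0,0,0,20]'; python3 f.py
```

```text
t: 14.8
position: [528.6, -75.9, 86.1]
eef_rot: [-1.29, -2.864, 0.0]
force: [-0.4, 0.2, -1.4]
grip_width: 29.8
finger_force: 30.0
t 14.95 pos [528.68 -75.91  86.18] rim 35.5 F [-0.13  0.14 -1.25] T [-0.05  0.03 -0.01] yaw 131.49 mouth-ptr 137.0 tilt 0.01
```

```bash
python3 -m handwheel '[0,0,1,0,20, 0,0,1,0,20, 0,0,0,0,20]'; python3 f.py
```

```text
t: 15.3
position: [528.6, -75.9, 84.1]
eef_rot: [-1.29, -2.864, 0.0]
force: [-1.2, -1.0, -1.4]
grip_width: 29.5
finger_force: 30.0
t 15.45 pos [528.67 -75.91  84.16] rim 33.5 F [ 0.02 -0.79 -1.55] T [-0.04  0.02 -0.  ] yaw 131.49 mouth-ptr 137.0 tilt 0.0
```

```bash
python3 -m handwheel '[0,0,1,0,20, 0,0,0.5,0,20, 0,0,0,0,20]'; python3 f.py
```

```text
t: 15.8
position: [528.7, -75.9, 82.7]
eef_rot: [-1.291, -2.864, 0.0]
force: [-0.4, -0.3, -1.3]
grip_width: 29.8
finger_force: 30.0
t 15.95 pos [528.7  -75.92  82.72] rim 32.0 F [-0.05  0.28 -1.18] T [-0.03  0.02  0.02] yaw 131.49 mouth-ptr 137.0 tilt 0.0
```

```bash
python3 -m handwheel '[0,0,1,0,20, 0,0,0.5,0,20, 0,0,0,0,20]'; python3 f.py
```

```text
t: 16.3
position: [528.7, -75.9, 81.2]
eef_rot: [-1.291, -2.864, 0.0]
force: [0.4, 0.2, -1.9]
grip_width: 30.1
finger_force: 30.0
t 16.45 pos [528.69 -75.93  81.21] rim 30.5 F [ 0.19  0.21 -0.93] T [-0.05  0.01 -0.01] yaw 131.48 mouth-ptr 137.0 tilt 0.0
```

```bash
python3 -m handwheel '[0,0,1,0,20, 0,0,0.5,0,20, 0,0,0,0,20]'; python3 f.py
```

```text
t: 16.8
position: [528.9, -76.0, 80.5]
eef_rot: [1.29, 2.863, -0.0]
force: [-1.4, 0.3, 6.1]
grip_width: 30.0
finger_force: 30.0
t 16.95 pos [528.93 -76.03  80.54] rim 29.8 F [-2.06  0.06  6.82] T [0.04 0.39 0.  ] yaw 131.49 mouth-ptr 137.0 tilt 0.07
```

Contact at rim ≈ 30 mm with about 8 N. This is hard contact, so the pins are on a ridge tail as expected. I'll back off slightly and turn clockwise towards the gap.

```bash
python3 -m handwheel '[0,0,-0.4,0,20, 0,0,0,6,20, 0,0,0,6,20, 0,0,0,6,20, 0,0,0,6,20, 0,0,0,0,20]'; python3 f.py
```

```text
t: 17.6
position: [528.7, -75.9, 80.1]
eef_rot: [-1.859, -2.532, 0.0]
force: [-0.5, 0.5, -0.0]
grip_width: 29.2
finger_force: 30.0
t 17.75 pos [528.66 -75.9   80.07] rim 29.4 F [-0.36  0.38 -0.57] T [-0.05  0.08 -0.02] yaw 107.6 mouth-ptr 113.1 tilt 0.01
```

```bash
python3 -m handwheel '[0,0,0,6.5,20, 0,0,0,6.5,20, 0,0,0.5,0,20, 0,0,0.5,0,20, 0,0,0,0,20]'; python3 f.py
```

```text
t: 18.3
position: [528.7, -75.9, 79.1]
eef_rot: [-2.13, -2.309, -0.0]
force: [-1.4, 0.1, -0.1]
grip_width: 29.9
finger_force: 30.0
t 18.45 pos [528.72 -75.92  79.17] rim 28.5 F [-1.   -0.07  0.27] T [-0.03  0.14 -0.03] yaw 94.54 mouth-ptr 100.0 tilt 0.01
```

```bash
python3 -m handwheel '[0,0,0.5,0,20, 0,0,0.5,0,20, 0,0,0,0,20]'; python3 f.py
```

```text
t: 18.8
position: [528.7, -76.0, 78.2]
eef_rot: [2.133, 2.307, 0.0]
force: [-0.8, -0.3, 0.7]
grip_width: 29.6
finger_force: 30.0
t 18.95 pos [528.75 -75.95  78.18] rim 27.5 F [-0.34  0.05  0.85] T [-0.05  0.1   0.  ] yaw 94.49 mouth-ptr 100.0 tilt 0.01
```

```bash
python3 -m handwheel '[0,0,0,6,20, 0,0,0,6,20, 0,0,0,6,20, 0,0,0,6,20, 0,0,0,6,20, 0,0,0,6,20, 0,0,0,6,20, 0,0,0.3,6,20, 0,0,0,0,20]'; python3 f.py
```

```text
t: 19.9
position: [528.9, -76.0, 78.0]
eef_rot: [2.887, 1.238, 0.001]
force: [1.2, 0.4, 1.2]
grip_width: 29.8
finger_force: 30.0
t 20.05 pos [528.92 -75.97  77.96] rim 27.3 F [0.81 0.11 1.1 ] T [-0.    0.04 -0.02] yaw 46.6 mouth-ptr 52.1 tilt 0.03
```

```bash
python3 -m handwheel '[0,0,0.4,6,20, 0,0,0.4,6,20, 0,0,0.4,6,20, 0,0,0,0,20]'; python3 f.py
```

```text
t: 20.5
position: [529.0, -76.0, 76.8]
eef_rot: [3.045, 0.773, 0.001]
force: [1.5, -0.3, 1.7]
grip_width: 29.7
finger_force: 30.0
t 20.65 pos [528.96 -76.02  76.8 ] rim 26.1 F [ 1.7  -0.16  2.04] T [ 0.01 -0.09 -0.04] yaw 28.62 mouth-ptr 34.1 tilt 0.04
```

```bash
python3 -m handwheel '[0,0,0.4,6,20, 0,0,0.4,6,20, 0,0,0,0,20]'; python3 f.py
```

```text
t: 21.0
position: [529.0, -76.0, 76.0]
eef_rot: [3.109, 0.451, 0.001]
force: [1.8, 0.0, 2.6]
grip_width: 29.9
finger_force: 30.0
t 21.15 pos [528.97 -76.03  76.01] rim 25.3 F [2.56 0.14 2.78] T [-0.   -0.27 -0.06] yaw 16.63 mouth-ptr 22.1 tilt 0.04
```

```bash
python3 -m handwheel '[0,0,0,6,20, 0,0,0,6,20, 0,0,0,0,20]'; python3 f.py
```

```text
t: 21.5
position: [529.0, -76.0, 76.0]
eef_rot: [3.139, 0.124, 0.001]
force: [4.2, 0.2, 1.9]
grip_width: 29.6
finger_force: 30.0
t 21.65 pos [528.96 -76.02  75.98] rim 25.3 F [3.71 0.12 2.41] T [ 0.02 -0.42 -0.07] yaw 4.63 mouth-ptr 10.1 tilt 0.04
```

```bash
python3 -m handwheel '[0,0,0.2,5,20, 0,0,0.2,5,20, 0,0,0,0,20]'; python3 f.py
```

```text
t: 22.0
position: [529.0, -76.0, 75.6]
eef_rot: [3.138, -0.15, 0.001]
force: [4.4, 0.4, 3.6]
grip_width: 29.9
finger_force: 30.0
t 22.15 pos [528.95 -76.02  75.57] rim 24.9 F [4.36 0.36 3.17] T [ 0.02 -0.62 -0.05] yaw -5.39 mouth-ptr 0.1 tilt 0.04
```

```bash
python3 -m handwheel '[0.4,0,-0.4,0,20, 0,0,0,0,20]'; python3 f.py
```

```text
t: 22.4
position: [529.0, -76.0, 75.8]
eef_rot: [3.138, -0.15, -0.001]
force: [3.8, -0.5, 2.3]
grip_width: 29.6
finger_force: 30.0
t 22.55 pos [529.03 -76.01  75.76] rim 25.1 F [ 3.86 -0.82  2.27] T [-0.1  -0.53 -0.03] yaw -5.5 mouth-ptr 0.0 tilt 0.01
```

```bash
python3 -m handwheel '[0,0,-0.4,0,20, 0,0,0,0,20]'; python3 f.py
```

```text
t: 22.8
position: [529.0, -76.0, 76.2]
eef_rot: [3.138, -0.151, -0.0]
force: [3.8, -0.4, 1.0]
grip_width: 29.9
finger_force: 30.0
t 22.95 pos [529.04 -75.99  76.2 ] rim 25.5 F [ 3.5  -1.46  1.16] T [-0.16 -0.48 -0.01] yaw -5.51 mouth-ptr 360.0 tilt 0.01
```

```bash
python3 -m handwheel '[0.4,0,-0.4,0,20, 0,0,0,0,20]'; python3 f.py
```

```text
t: 23.2
position: [529.2, -76.0, 76.5]
eef_rot: [-3.138, 0.151, 0.002]
force: [2.8, -1.0, 1.4]
grip_width: 29.5
finger_force: 30.0
t 23.35 pos [529.19 -75.99  76.54] rim 25.8 F [ 1.64 -1.6   1.09] T [-0.27 -0.09 -0.  ] yaw -5.51 mouth-ptr 360.0 tilt 0.05
```

```bash
python3 -m handwheel '[0,0,-0.4,0,20, 0,0,0,0,20]'; python3 f.py
```

```text
t: 23.6
position: [529.3, -76.0, 77.0]
eef_rot: [-3.138, 0.151, 0.001]
force: [0.7, -1.6, 1.7]
grip_width: 29.5
finger_force: 30.0
t 23.75 pos [529.28 -75.96  76.98] rim 26.3 F [ 0.51 -1.41  1.39] T [-0.27  0.07  0.01] yaw -5.51 mouth-ptr 360.0 tilt 0.03
```

```bash
python3 -m handwheel '[0,0,-0.4,0,20, 0,0,0,0,20]'; python3 f.py
```

```text
t: 24.0
position: [529.3, -75.9, 77.3]
eef_rot: [-3.138, 0.151, 0.001]
force: [1.1, -1.0, -1.5]
grip_width: 29.8
finger_force: 30.0
t 24.15 pos [529.32 -75.95  77.26] rim 26.6 F [ 0.76 -1.55 -1.3 ] T [-0.31  0.1   0.01] yaw -5.51 mouth-ptr 360.0 tilt 0.03
```

```bash
python3 -m handwheel '[0,0,-0.4,0,20, 0,0,0,0,20]'; python3 f.py
```

```text
t: 24.4
position: [529.3, -75.9, 77.5]
eef_rot: [-3.138, 0.151, 0.001]
force: [0.7, -1.7, -5.1]
grip_width: 29.7
finger_force: 30.0
t 24.55 pos [529.31 -75.94  77.51] rim 26.8 F [ 1.34 -1.71 -6.09] T [-0.34  0.01 -0.01] yaw -5.51 mouth-ptr 360.0 tilt 0.04
```

The thread is engaged: pulling up by 0.4 mm meets hard resistance. Now I'll neutralise the force, let go and check the direction.

```bash
python3 -m handwheel '[0,0,0.5,0,20, 0,0,0,0,20, 0,0,0,0,36, 0,0,0,0,50, 0,0,0,0,70, 0,0,0,0,88, 0,0,0,0,88]'; python3 -m handwheel '[0,0,-15,0,88, 0,0,-30,0,88, 0,0,-40,0,88, 0,0,0,0,88, 0,0,0,0,88]';python3 - <<'E'
from h import *
np.set_printoptions(precision=1,suppress=True)
p=robot.snapshot('wrist');plan([528.7,-75.8,77],-5.5)
np.savez('end.npz',**{k:np.array(v) for k,v in p.items()})
save(p,'i.png',(120,60,400,270),2.8)
z=26.5
for q,h in(('nozzle',z),('mouth',z+52),('spigot',0),('pointer_tip',12.5)):
    print(q,[(np.array(r['xy'])*WH,at(p,np.array(r['xy'])*WH,h),round(r['confidence'],2)) for r in robot.landmark_of(p,q)])
E
```

```text
t: 25.3
position: [529.5, -76.0, 77.4]
eef_rot: [-3.138, 0.151, -0.0]
force: [0.0, 1.0, -0.9]
grip_width: 66.0
finger_force: 0.0
t: 25.8
position: [529.6, -76.0, 162.7]
eef_rot: [3.138, -0.151, 0.002]
force: [-0.4, 0.3, -0.3]
grip_width: 88.1
finger_force: 0.0
t 25.85 pos [529.1 -75.8 161.8] yaw -5.52 turn -0.02 shift [-0.4  0.  84.8] tilt 0.05 F [ 0.1  0.2 -0.4] q6 1.3
nozzle [(array([260.9, 181.1]), array([528.4, -77. ,  26.5]), 0.92), (array([ 97.2, 227.5]), array([499.7,  72.6,  26.5]), 0.65)]
mouth [(array([ 72.8, 191.4]), array([549.4,  53.8,  78.5]), 0.95), (array([257.5, 265.9]), array([478.9, -69.5,  78.5]), 0.76)]
spigot []
pointer_tip []
```

View pics/i.png

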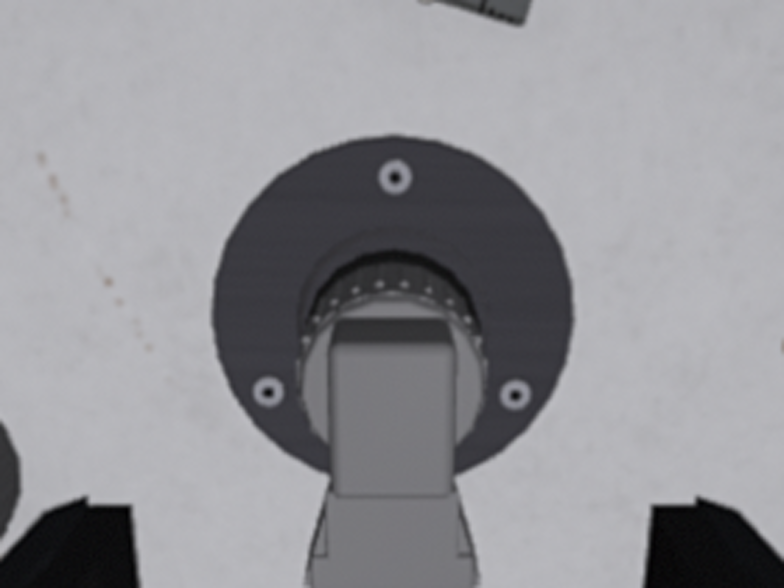

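Image: the nozzle sits on the foot with its midline at column ~392. The screw heads at (395,177), (268,392) and (515,395) put the pointer line at almost the same column. I'll quantify it.

Run:
```python
from h import *
np.set_printoptions(precision=2,suppress=True)
ang=lambda d:np.degrees(np.arctan2(d[1],d[0]))%360
p=np.load('end.npz');f=lambda x,y,z:at(p,(120+x/2.8,60+y/2.8),z)[:2]
q=np.load('foot.npz');g=lambda x,y,z:at(q,(100+x/2.5,60+y/2.5),z)[:2]
S=[f(395,177,10),f(268,392,10),f(515,395,10)];T=[g(501,256,10),g(323,298,10),g(372,118,10)]
C=np.mean(S,0);D=np.mean(T,0)
print('end',C,[ang(s-C) for s in S]);print('foot',D,[ang(s-D) for s in T])
W=np.array([f(*u,26.5+66) for u in((331,346),(455,346),(453,494),(332,494))])
d=W[2]+W[3]-W[0]-W[1];print('nozzle',W.mean(0),ang(d),np.hypot(*d)/2,np.hypot(*(W[1]-W[0])))
for r in((276,193),(326,204)): print('rib',g(*r,12.5),ang(g(*r,12.5)-D))
```

```text
end [528.25 -76.46] [np.float64(353.6183014887176), np.float64(113.73385682553227), np.float64(233.62584226068486)]
foot [529.16 -76.65] [np.float64(353.4806722735748), np.float64(234.05256040410683), np.float64(113.71387671770057)]
nozzle [528.07 -76.24] 174.31451279632708 37.187291961458016 28.23570972061812
rib [476.04 -71.25] 174.19095526435305
rib [497.39 -72.24] 172.09079995423116
```

```bash
python3 -c "
from cell import robot
print(robot.job_done())"
```

```text
the job is handed in; nothing more can be done
None
```

The nozzle is screwed onto the stub, drawn down on the collar with its mouth within about 1° of the pointer by camera, released, and handed in; no verdict came back, and I could not measure the contact force on stub and collar directly, only estimate it at 4.7 to 5.3 N against the 4 N required.

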